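Pack the cool box from the freezer-top tray and rack

ROBOT

A 6-joint arm with a two-finger parallel gripper is mounted at the origin on the work surface. World frame = base frame: x ahead of the robot, y to its left, z up, the work surface at z = 0. Lengths are in m, angles in rad, forces in N, time in s.
With the tool pointing down it reaches from about 0.425 to 0.925 m from the base axis. Payload 12.5 kg.
Tool frame: the origin (TCP) lies between the finger pads; the fingertips stand 14 mm ahead of it and the grasp point (between the pads) lies 5 mm behind it; x points along the fingers, y is the direction in which the jaws open and shut, and the axes are right-handed (so a half turn about x gives the same grasp; the last joint's range is limited). The gripper opens to 85 mm and grips with 20 to 120 N. Pads are 22 mm wide; open, the fingers measure 114 mm over their backs; the gripper's body (76 mm by 85 mm) begins 54 mm behind the grasp point. The pads swing forward as they close: fully open they stand 13 mm farther back than shut.
Start: joints at [-1.269, 0.491, 1.559, -0, 1.092, -0.106], TCP at [0.248, -0.574, 0.245] pointing down, gripper open.
Joint ranges: [-3.1, 3.1], [-0.84, 2.19], [0.05, 2.79], [-1.13, 4.28], [0.06, 2.93], [-2.69, 2.69]. Speed limits (rad/s): [2.22, 2.22, 2.79, 3.14, 3.14, 3.14].

INTERFACE

Orientations are given as [roll, pitch, yaw] about the fixed x, y, z axes, in that order (R = Rz(yaw) Ry(pitch) Rx(roll)).
In Python, from cell import ctrl gives the robot as it stands. Calls block until the motion is done:
- ctrl.move_pose(position, orientation): joint-space move of the TCP to a pose.
- ctrl.line_to(position, orientation=None, vel=0.15): straight line of the TCP; orientation=None keeps the orientation; vel is the mean speed in m/s.
- ctrl.movej(angles): joint-space move.
- ctrl.open_gripper() and ctrl.close_gripper(): open the fingers fully, or close them until they stop; the grip force is fixed at half the most.
- ctrl.hold(seconds).
- ctrl.inverse_kinematics(position, orientation): joint angles nearest the present ones, or None.
- ctrl.snapshot(name): name is "scene" or "top" or "wrist"; returns the picture (480x640x3 uint8, red, green, blue); there is no depth.
- ctrl.camera_model(name): a dict with "camera_matrix" (3x3 intrinsics, pixels), "position" and "orientation" of the camera in the world. Camera axes: x right, y up, looking along -z (the intrinsics and any distortion apply to the point x, -y, -z); pixel columns grow to the right and rows downward; lengths in m; the calibration is good to about 2 mm. A picture is of the moment at which its call begins: read the wrist's pose just before it. camera_model takes no time and is no camera call; for the wrist camera it gives the pose at the moment of the call.
A pose or a line that the arm cannot do raises ctrl.IKError and nothing moves.
- ctrl.close_job(): hands the job in, once; it reports no verdict.
Readings, each from a call of its own:
- ctrl.get_time_s(): time.
- ctrl.get_qpos(): joint angles.
- ctrl.get_dq(): joint speeds.
- ctrl.get_joint_torque(): joint torques, N m.
- ctrl.get_tcp_pos(): TCP position.
- ctrl.get_orientation(): TCP orientation.
- ctrl.get_force(): force on the tool from outside, world axes, zero at the start.
- ctrl.get_ft_torque(): the same for the moment, N m.
- ctrl.get_finger_gap(): finger opening in m.
Only numpy, scipy, OpenCV 4.12 (cv2) and the standard library are available. Lean on these libraries where they do the work, as an engineer would, in place of code of your own. Each camera call takes 0.05 s, during which the arm holds its last target.

TASK

Get the cool box ready: take the lid off the pocket tray by its knob and lay it flat on the cork mat, then put the freezer plate from the slotted rack into the smaller bay of the cool box and every steel cooling stone from the tray into its larger bay, in any order. When all are packed, lay the lid squarely back on the tray, resting on both end walls, and let go. Leave the wooden board in the rack, and the jar and the can, where they are.

Things in the scene. Friction and masses are not known exactly. Their poses are not given: they have to be found in the camera images.
- tray: white plastic pocket tray fixed to the worktop, 150 (its x) x 130 (its y) x 16 mm slab, origin centre of its underside. Six square pockets 23 mm wide and 11 mm deep at x = -42, 0, 42 mm in two rows y = -36 and +36 mm. An end wall 10 mm thick, 110 mm long along y and 44 mm tall (from the worktop) stands at each x end (x = -75..-65 and 65..75 mm): the lid lies on the two walls. The y sides are open
- lid: grey flat plastic lid of the tray, 160 (its x) x 130 (its y) x 5 mm, with a black upright knob on its middle, 26 mm diameter, 30 mm tall (5 to 35 mm above the origin). Origin: centre of the underside, z up through the knob. About 120 g. Starts lying square over the tray on its end walls, origin 44 mm above the worktop
- coolbox: open blue and white cool box, fixed, 250 (its x) x 180 (its y) x 85 mm tall; walls and floor 10 mm thick; a white partition 8 mm thick, 60 mm tall (from the worktop), across it at x = -15..-7 mm parts it in two bays. Origin: centre of its underside
- plate_bay (a point): centre of the floor (top face, 10 mm above the worktop) of the smaller bay of the cool box, nearer the robot: 100 (x) x 160 (y) mm inside; axes as the cool box
- stone_bay (a point): centre of the floor (top face, 10 mm above the worktop) of the larger bay of the cool box, farther from the robot: 122 (x) x 160 (y) mm inside; axes as the cool box
- rack: fixed steel rack, 130 (its x) x 70 (its y) mm, origin centre of its underside. Two slots, 16 mm wide, at x = -31 and +31 mm, each between two thin upright sheets whose tops are 58 mm above the worktop; slot floor 8 mm above the worktop. Two side rails at y = +-31 mm close the slots' ends up to 38 mm high. One slot holds the freezer plate, the other the wooden board
- plate: freezer plate, rigid blue plastic slab with white panels, 12 (its x) x 50 (its y) x 100 mm (its z), origin at its centre, about 100 g. Starts standing on end in one slot of the rack (z up), its top 108 mm above the worktop, 50 mm out of the slot
- board: small wooden board 10 x 50 x 70 mm, origin at its centre, standing in the other slot of the rack, its top 78 mm above the worktop; it stays there
- mat: square cork mat fixed on the worktop, 130 x 130 x 4 mm, origin centre of its underside, axes along its edges
- jar: amber glass jar, 72 mm diameter, 110 mm tall, origin centre of the underside; not part of the job
- can: food can, 74 mm diameter, 100 mm tall, origin centre of the underside; not part of the job
- stone0: steel cooling stone, a rounded bar 20 x 20 x 34 mm (34 along its z), origin at its centre, about 50 g. If present it starts upright in a pocket of the tray, square with it, standing 23 mm out of the pocket. Three to five of the six are present
- stone1: steel cooling stone, a rounded bar 20 x 20 x 34 mm (34 along its z), origin at its centre, about 50 g. If present it starts upright in a pocket of the tray, square with it, standing 23 mm out of the pocket. Three to five of the six are present
- stone2: steel cooling stone, a rounded bar 20 x 20 x 34 mm (34 along its z), origin at its centre, about 50 g. If present it starts upright in a pocket of the tray, square with it, standing 23 mm out of the pocket. Three to five of the six are present
- stone3: steel cooling stone, a rounded bar 20 x 20 x 34 mm (34 along its z), origin at its centre, about 50 g. If present it starts upright in a pocket of the tray, square with it, standing 23 mm out of the pocket. Three to five of the six are present
- stone4: steel cooling stone, a rounded bar 20 x 20 x 34 mm (34 along its z), origin at its centre, about 50 g. If present it starts upright in a pocket of the tray, square with it, standing 23 mm out of the pocket. Three to five of the six are present
- stone5: steel cooling stone, a rounded bar 20 x 20 x 34 mm (34 along its z), origin at its centre, about 50 g. If present it starts upright in a pocket of the tray, square with it, standing 23 mm out of the pocket. Three to five of the six are present

How it is judged:
By the outcome, as a careful person would: the job done as asked, in the order asked, and still so for the second after the job is handed in, with the robot touching nothing.
Of stone0, stone1, stone2, stone3, stone4, stone5 only 3 to 5 are there at a start; the rules pass over those that are not, and their reading is None.
At some moment in a run one of lid, stone0, stone1, stone2, stone3, stone4, stone5 may be knocked a few centimetres aside while the robot is not near it.
Once in a run the grip may slacken for a moment while it holds something.
It also fails if it takes over 210 s, if anything falls off the work surface, if the arm or the gripper's body presses on something with over 40 N, if the wrist force passes 120 N, or if a joint passes its speed limit or range.

## Working session

There is one attempt and no reset: what is moved stays moved. The work goes in short steps, each a Python script; the robot and the scene stay as the last script left them, time stands still between calls to the robot, and variables do not carry over. Pictures are saved under pics/ and viewed, and the job is handed in when it is done.

```bash
ls; mkdir -p pics; python3 - <<'E'
from cell import ctrl
import cv2
for n in ["scene","top","wrist"]:
    m=ctrl.camera_model(n); print(n,m)
    cv2.imwrite(f"pics/a_{n}.png",ctrl.snapshot(n)[:,:,::-1])
print(ctrl.get_time_s(),ctrl.get_orientation())
E
```

```text
pics
scene {'camera_matrix': array([[489.41843827,   0.        , 318.38690719],
       [  0.        , 489.41843827, 239.5413635 ],
       [  0.        ,   0.        ,   1.        ]]), 'position': array([ 1.00904875, -0.6137797 ,  0.8593482 ]), 'orientation': array([7.40016464e-01, 6.48660394e-04, 5.81195958e-01])}
top {'camera_matrix': array([[617.042362  ,   0.        , 309.2350221 ],
       [  0.        , 617.042362  , 243.68397333],
       [  0.        ,   0.        ,   1.        ]]), 'position': array([ 0.33849136, -0.02160942,  1.19951555]), 'orientation': array([ 2.30679854e-01, -1.34516123e-03, -1.56320983e+00])}
wrist {'camera_matrix': array([[426.99896058,   0.        , 328.21448109],
       [  0.        , 426.99896058, 235.80376701],
       [  0.        ,   0.        ,   1.        ]]), 'position': array([ 0.32590367, -0.54010115,  0.3736013 ]), 'orientation': array([-0.33189196,  0.00167383, -1.16188039])}
0.15 [-1.67008614  1.56999131  1.87928018]
```

View pics/a_top.png

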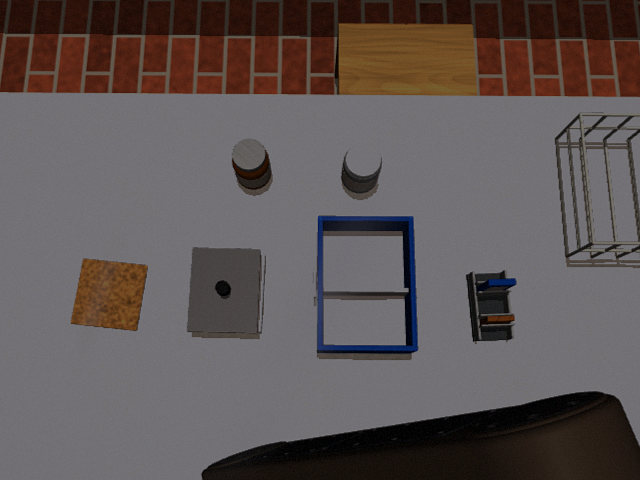

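View pics/a_scene.png

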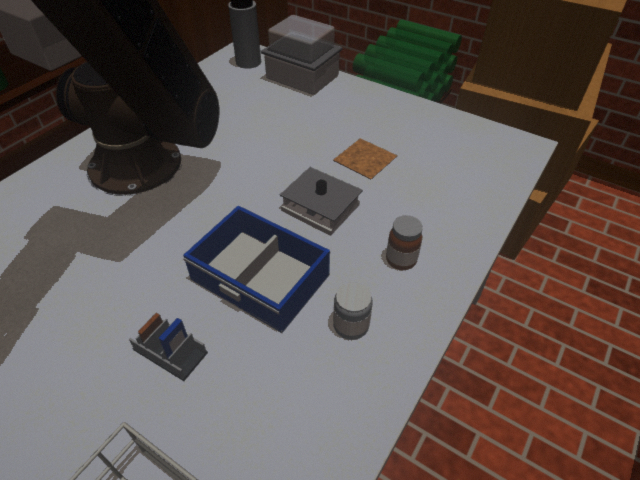

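View pics/a_wrist.png

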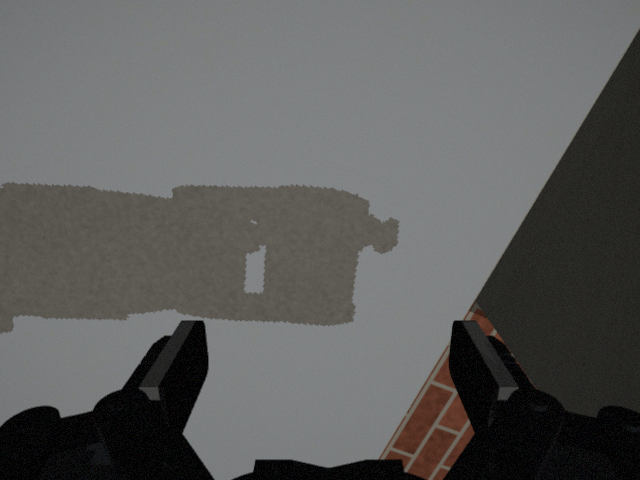

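The top view shows the mat at about (110,295), the lid on the tray at (225,290), the box at (367,284) and the rack at (490,305), with the blue plate in its far slot. Next I'll measure their corners on enlarged crops.

```bash
cat > h.py <<'E'
from cell import ctrl
import numpy as np, cv2
from scipy.spatial.transform import Rotation as R
def rot(o): return R.from_euler('xyz',o).as_matrix()
def unproj(m,u,v,z):
    K=m['camera_matrix'];p=np.array(m['position']);M=rot(m['orientation'])
    d=M@np.array([(u-K[0,2])/K[0,0],-(v-K[1,2])/K[1,1],-1.])
    return p+d*(z-p[2])/d[2]
def proj(m,X):
    K=m['camera_matrix'];c=rot(m['orientation']).T@(np.array(X,float)-m['position'])
    return np.array([K[0,2]+K[0,0]*c[0]/-c[2],K[1,2]-K[1,1]*c[1]/-c[2]])
def snap(name,fn=None):
    m=ctrl.camera_model(name);im=ctrl.snapshot(name)[:,:,::-1].copy()
    if fn: cv2.imwrite('pics/'+fn+'.png',im)
    return m,im
def crop(im,x0,y0,x1,y1,s,fn):
    c=cv2.resize(im[y0:y1,x0:x1],None,fx=s,fy=s,interpolation=cv2.INTER_CUBIC)
    cv2.imwrite('pics/'+fn+'.png',np.clip(c.astype(float)*1.3,0,255).astype(np.uint8))
E
python3 - <<'E'
from h import *
im=cv2.imread('pics/a_top.png')
crop(im,60,235,280,345,3.6,'c1'); crop(im,305,205,525,360,3.6,'c2')
im=cv2.imread('pics/a_scene.png'); crop(im,270,130,410,240,5,'c3')
crop(im,120,200,340,390,3,'c4')
E
```

```text
(no output)
```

View pics/c1.png

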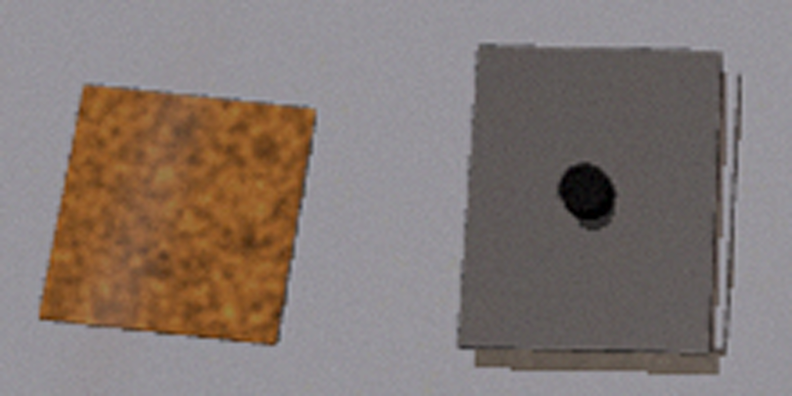

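View pics/c2.png

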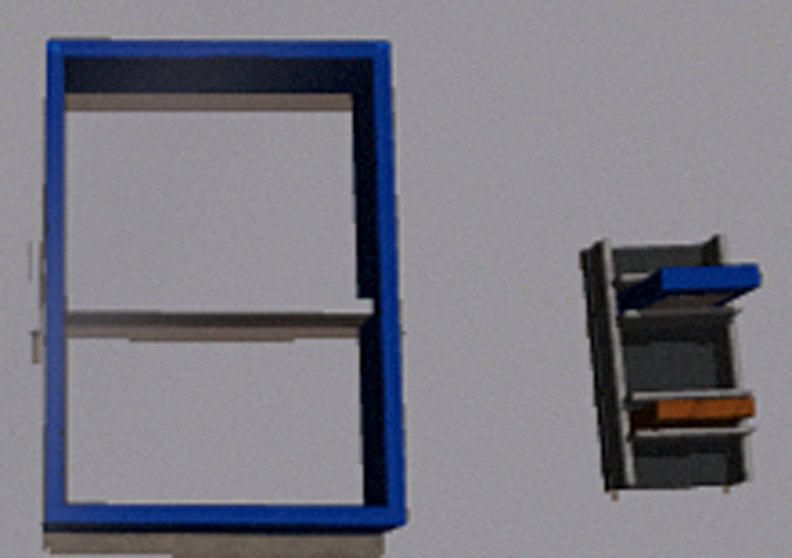

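View pics/c3.png

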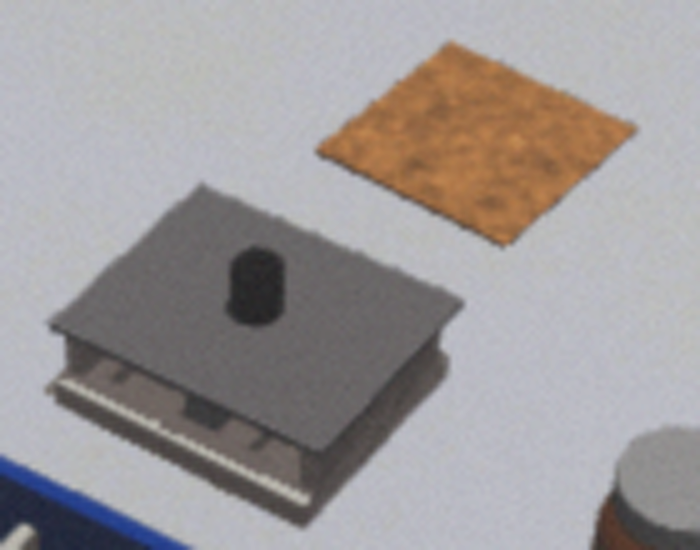

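View pics/c4.png

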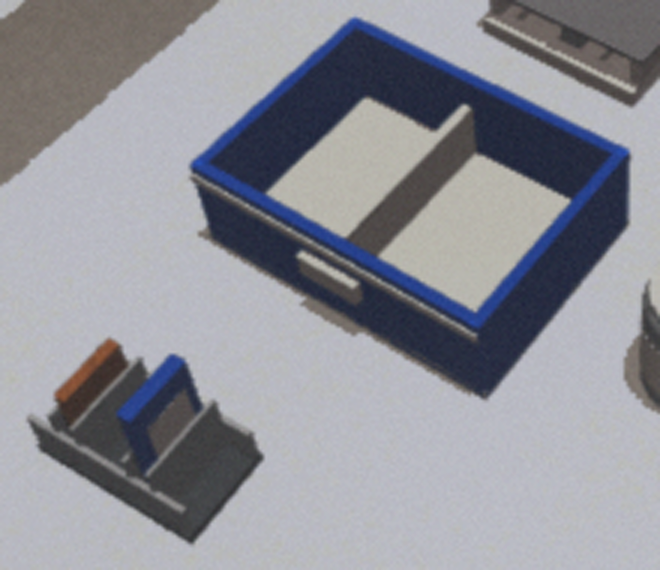

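The crops give usable corner pixels for the mat, lid, box rim and plate top, so I'll fit poses to them.

```bash
cat >> h.py <<'E'
from scipy.optimize import least_squares
def fit(m,pix,local,z,x0):
    def f(p):
        c,s=np.cos(p[2]),np.sin(p[2])
        return np.concatenate([proj(m,[p[0]+c*a-s*b,p[1]+s*a+c*b,z if np.isscalar(z) else z[i]])-pix[i] for i,(a,b) in enumerate(local)])
    r=least_squares(f,x0); return r.x,np.abs(r.fun).max()
def rect(a,b): return [(a/2,b/2),(a/2,-b/2),(-a/2,-b/2),(-a/2,b/2)]
E
python3 - <<'E'
from h import *
m=ctrl.camera_model('top')
P=lambda l,o:[np.array(q)/3.6+o-0.36 for q in l]
o1=np.array([60,235]);o2=np.array([305,205])
def go(n,l,o,sz,z):
    x,e=fit(m,P(l,o),rect(*sz),z,[.5,0,0]); print(n,x.round(4),'yawdeg',np.degrees(x[2]).round(2),'err px',e.round(2))
go('mat',[(84,84),(316,108),(277,345),(40,320)],o1,(.13,.13),.004)
go('lid',[(478,44),(722,52),(711,352),(458,348)],o1,(.16,.13),.049)
go('box',[(48,41),(390,41),(405,523),(44,525)],o2,(.25,.18),.085)
print('knob',unproj(m,*P([(586,190)],o1)[0],.079))
for q in [(662,267),(755,265),(760,288),(650,293)]: print('pl',unproj(m,*P([q],o2)[0],.108))
for q in [(600,240),(720,237),(748,484),(620,487)]: print('rack',unproj(m,*P([q],o2)[0],.038))
E
```

```text
mat [ 0.5158  0.3681 -0.0946] yawdeg -5.42 err px 0.46
lid [ 0.5193  0.1383 -0.0135] yawdeg -0.77 err px 0.56
box [ 0.5303 -0.1259  0.0021] yawdeg 0.12 err px 0.97
knob [0.51799312 0.13751303 0.079     ]
pl [ 0.53267465 -0.34323518  0.108     ]
pl [ 0.53404834 -0.38966436  0.108     ]
pl [ 0.52246647 -0.39135783  0.108     ]
pl [ 0.51952487 -0.33649876  0.108     ]
rack [ 0.55942943 -0.33173956  0.038     ]
rack [ 0.56155287 -0.39567656  0.038     ]
rack [ 0.43136462 -0.40175572  0.038     ]
rack [ 0.429312   -0.33527866  0.038     ]
```

```bash
cat >> h.py <<'E'
def ori(a): return [np.pi/2-a,np.pi/2,0.]
def go(p,a): ctrl.move_pose(list(p),ori(a))
def line(p,a=None,vel=0.15): ctrl.line_to(list(p),None if a is None else ori(a),vel=vel)
def st(t=''): print(t,'t',round(ctrl.get_time_s(),1),'tcp',np.round(ctrl.get_tcp_pos(),4),'F',np.round(ctrl.get_force(),1),'gap',round(ctrl.get_finger_gap(),4))
def lower(p,z0,z1,step=0.001,dF=3.):
    "descend in steps till contact force rises; returns z"
    f0=np.array(ctrl.get_force());z=z0
    while z>z1:
        z-=step; ctrl.line_to([p[0],p[1],z],None,vel=0.02)
        if abs(ctrl.get_force()[2]-f0[2])>dF: break
    return z
E
python3 - <<'E'
from h import *
go((.519,.137,.25),-.0135); st()
snap('wrist','b_wrist'); m,im=snap('scene','b_scene')
E
```

```text
t 2.8 tcp [0.5192 0.1364 0.25  ] F [ 0.3 -0.4  0.3] gap 0.0853
```

View pics/b_wrist.png

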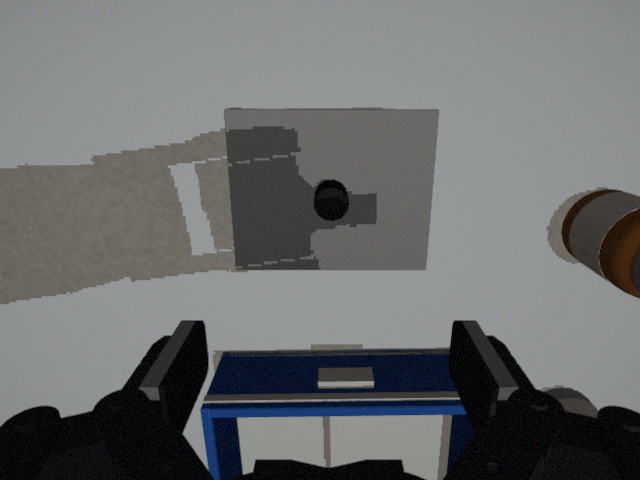

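The wrist view shows the lid from (225,109) to (427,270), with its knob top at about (331,194). I'll fit this against the top-camera pose.

```bash
python3 - <<'E'
from h import *
m=ctrl.camera_model('wrist')
L=[(.08,.065),(.08,-.065),(-.08,-.065),(-.08,.065)]
print(fit(m,[np.array(q,float) for q in [(438,110),(427,270),(235,270),(225,109)]],L,.049,[.5,.1,0]))
print(unproj(m,331,194,.079))
E
```

```text
(array([ 0.52249301,  0.14149113, -0.01532232]), np.float64(1.5397182993580145))
[0.52221915 0.14935835 0.079     ]
```

```bash
python3 - <<'E'
from h import *
im=cv2.imread('pics/b_wrist.png'); crop(im,205,90,455,290,3.2,'c5')
E
```

```text
(no output)
```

View pics/c5.png

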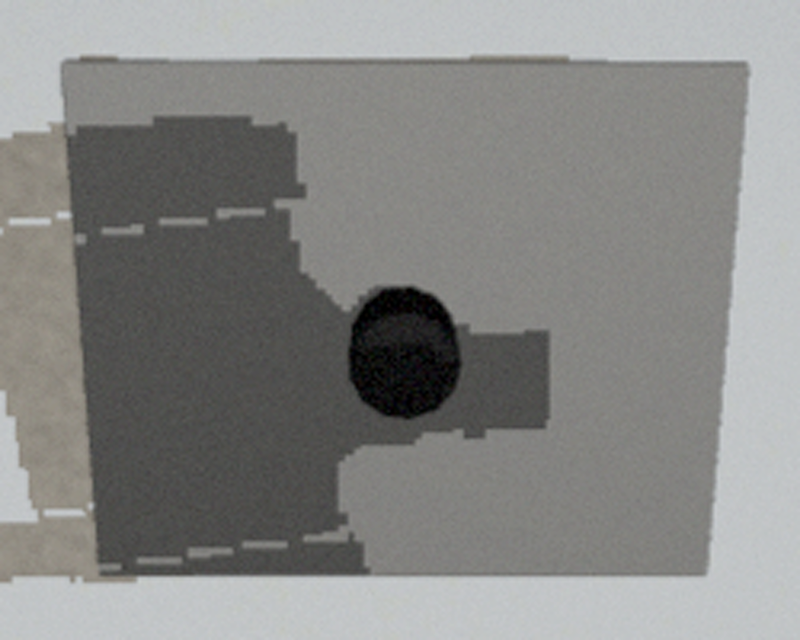

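View pics/b_scene.png

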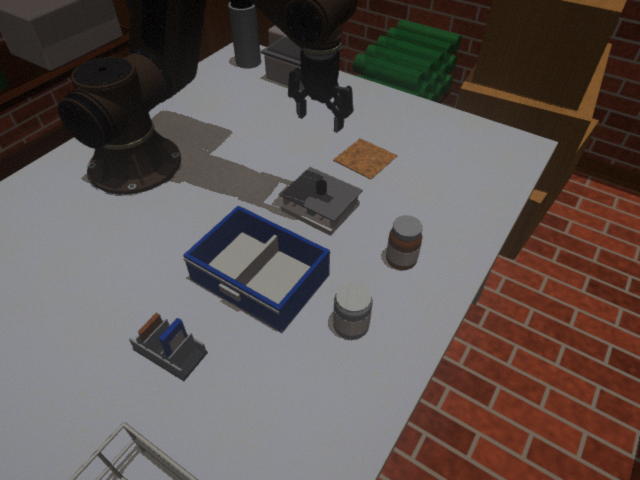

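```bash
python3 - <<'E'
from h import *
m=ctrl.camera_model('wrist')
L=[(.08,.065),(.08,-.065),(-.08,-.065),(-.08,.065)]
pk=[np.array(q,float)-.35 for q in [(438.8,109.7),(426.3,269.7),(235.6,269.7),(224.4,109)]]
print(fit(m,pk,L,.049,[.5,.1,0]))
for q in pk: print(unproj(m,*q,.049))
print('far',unproj(m,331,179.2,.079),'near base',unproj(m,331,220.3,.049), m)
s=ctrl.camera_model('scene')
# scene: knob top centre crop (257,255)/5+(270,130)
print('scene knob',unproj(s,270+257/5,130+257/5,.079))
for q in [(203,184),(465,303),(319,451),(50,324)]: print(unproj(s,270+q[0]/5-.4,130+q[1]/5-.4,.049))
E
```

```text
(array([ 0.52224691,  0.14194379, -0.01527895]), np.float64(0.7974355145618688))
[0.60266756 0.20533097 0.049     ]
[0.60128169 0.07644298 0.049     ]
[0.4412179  0.07856819 0.049     ]
[0.44381956 0.20795103 0.049     ]
far [0.52234005 0.16010884 0.079     ] near base [0.52207332 0.12050526 0.049     ] {'camera_matrix': array([[426.99896058,   0.        , 328.21448109],
       [  0.        , 426.99896058, 235.80376701],
       [  0.        ,   0.        ,   1.        ]]), 'position': array([0.52123733, 0.22079619, 0.37875597]), 'orientation': array([-3.31484920e-01,  2.13040679e-04, -1.33690559e-02])}
scene knob [0.5188311  0.14487257 0.079     ]
[0.44339243 0.20767121 0.049     ]
[0.60306305 0.20216698 0.049     ]
[0.59741694 0.07556537 0.049     ]
[0.44077637 0.07738983 0.049     ]
```

```bash
python3 - <<'E'
from h import *
a=-.0145
line((.521,.141,.12),a,.2); line((.521,.141,.066),a,.1); st('down')
ctrl.close_gripper(); st('grip')
line((.521,.141,.10),a,.06); ctrl.hold(.2); st('up')
line((.521,.141,.15),a,.12)
snap('wrist','d_wrist'); snap('top','d_top'); snap('scene','d_scene')
E
```

```text
down t 4.4 tcp [0.5213 0.1411 0.0666] F [ 0.2 -0.2 -0.6] gap 0.0854
grip t 5.0 tcp [0.5211 0.141  0.0665] F [-1.2 -0.7  4.8] gap 0.0241
up t 5.9 tcp [0.5208 0.141  0.0997] F [ 0.8 -0.1 -1.4] gap 0.0243
```

View pics/d_wrist.png

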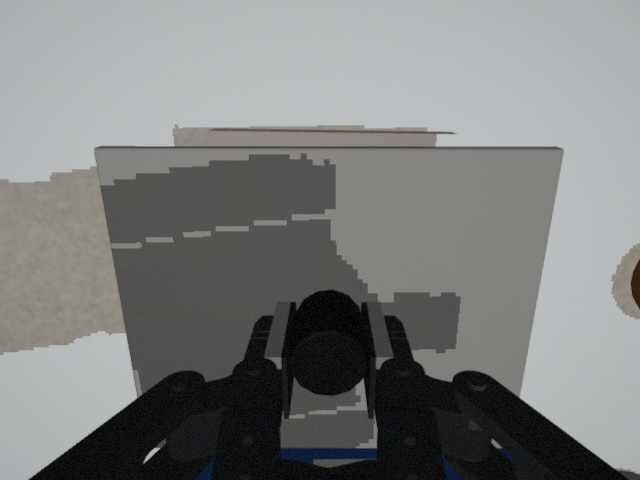

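View pics/d_scene.png

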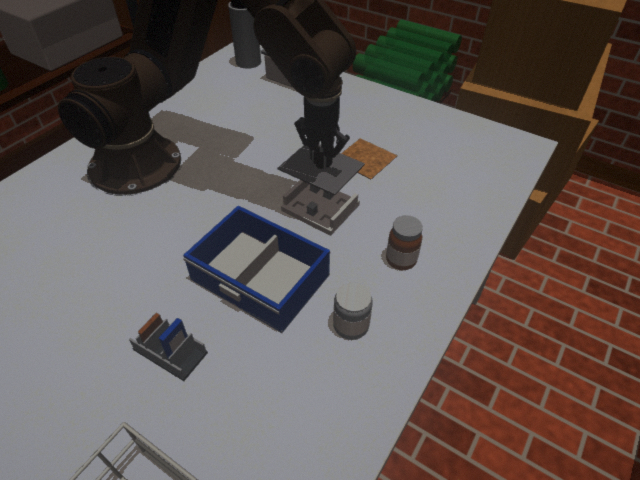

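View pics/d_top.png

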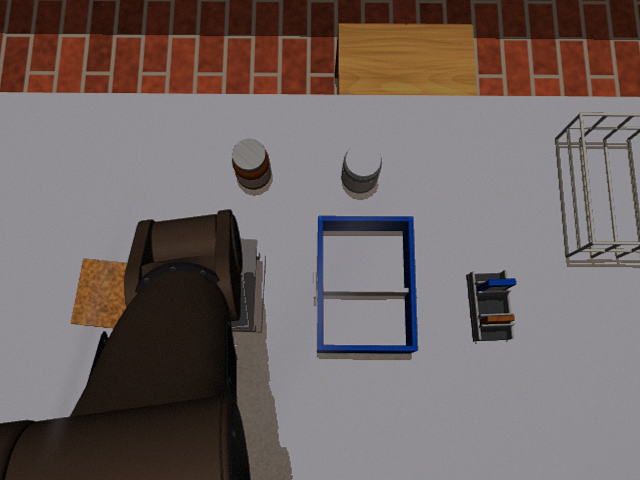

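```bash
python3 - <<'E'
from h import *
s=ctrl.camera_model('scene')
px=[np.array([270+q[0]/5-.4,130+q[1]/5-.4]) for q in [(638,128),(508,246),(317,152),(452,42)]]
x,e=fit(s,px,rect(.13,.13),.004,[.5,.37,-.09]); print(x,e)
t=(np.array([.5158,.3681,-.0946])+x)/2 if abs(x[2]+.0946)<.1 else np.array([.517,.3695,-.0946])
t[:2]+= [0.0005,0.001]; print(t)
x,y=t[:2]; a=-.0145+(t[2]+.0145)
line((.521,.141,.16),None,.1); line((x,y,.16),a,.2); line((x,y,.05),None,.12); st('above')
z=lower((x,y),.034,.0245); st('low %.4f'%z)
E
```

```text
[ 0.51897944  0.37000415 -0.09384177] 0.40564017846321576
[ 0.51788972  0.37005208 -0.09422089]
above t 9.2 tcp [0.5182 0.3702 0.0507] F [ 1.4  0.2 -1.4] gap 0.0249
low 0.0260 t 12.0 tcp [0.518  0.3701 0.0265] F [-0.6 -1.   5.9] gap 0.0239
```

Contact came at the expected height of 0.0265, so I'll release and look.

```bash
python3 - <<'E'
from h import *
ctrl.open_gripper(); p=ctrl.get_tcp_pos()
line((p[0],p[1],.09),None,.1); line((p[0],p[1],.2),None,.25)
# then view tray from above
go((.521,.10,.26),-.0145); st()
m,im=snap('wrist','e_wrist'); print(m)
snap('scene','e_scene')
E
```

```text
t 15.1 tcp [0.5211 0.1006 0.2594] F [-0.9  0.4  1.1] gap 0.0854
{'camera_matrix': array([[426.99896058,   0.        , 328.21448109],
       [  0.        , 426.99896058, 235.80376701],
       [  0.        ,   0.        ,   1.        ]]), 'position': array([0.52320595, 0.18496476, 0.38819865]), 'orientation': array([-0.33133333,  0.00108439, -0.0131869 ])}
```

View pics/e_wrist.png

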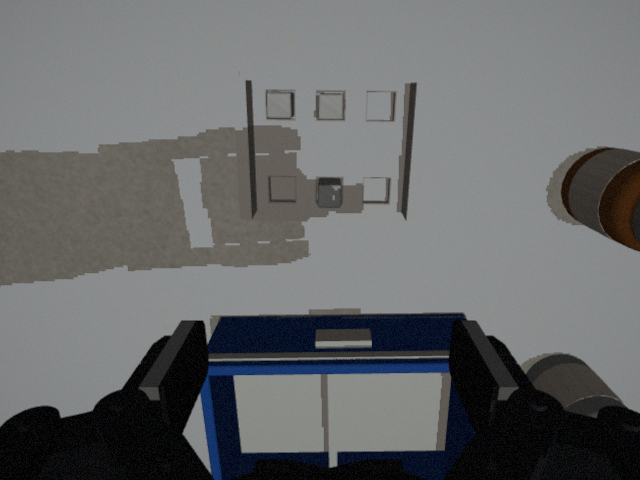

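View pics/e_scene.png

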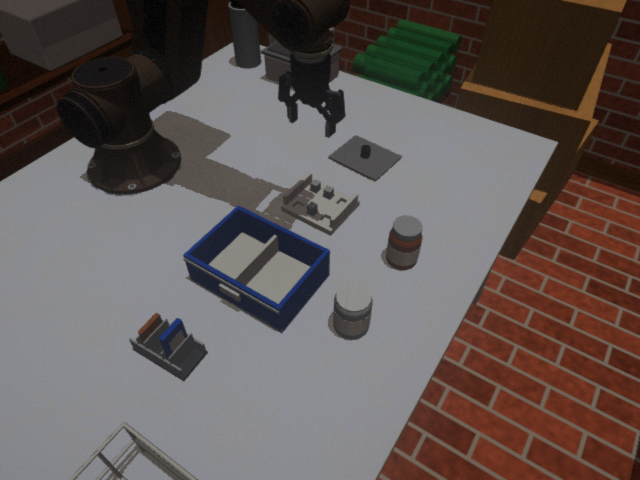

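```bash
python3 - <<'E'
from h import *
im=cv2.imread('pics/e_wrist.png'); crop(im,235,65,425,225,4.2,'c6')
im=cv2.imread('pics/e_scene.png'); crop(im,270,130,410,240,5.5,'c7')
E
```

```text
(no output)
```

View pics/c6.png

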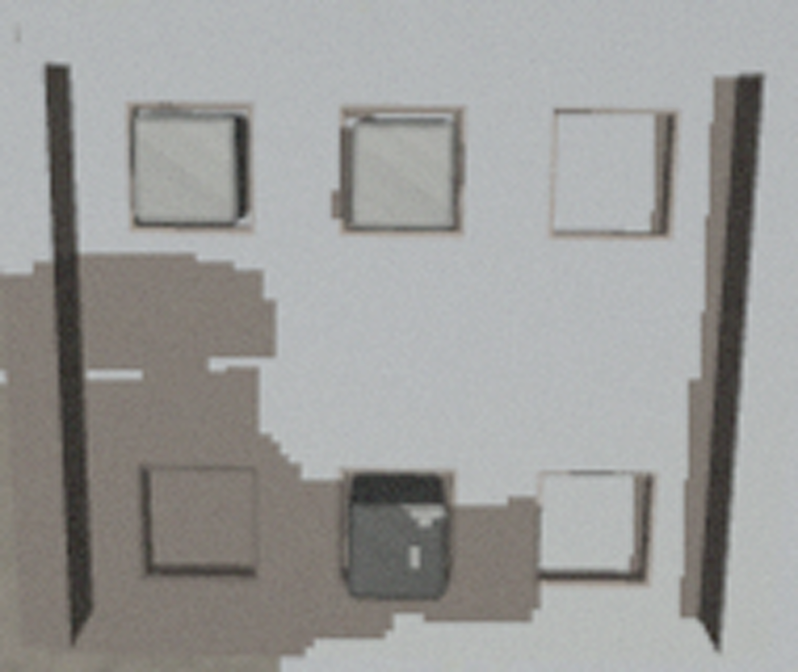

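View pics/c7.png

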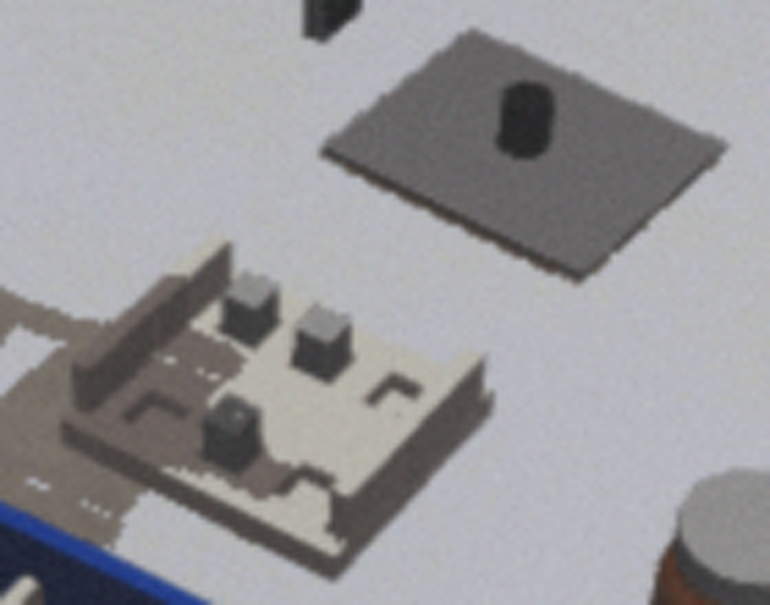

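```bash
python3 - <<'E'
from h import *
import ast
m={'camera_matrix':ctrl.camera_model('wrist')['camera_matrix'],'position':np.array([0.52320595, 0.18496476, 0.38819865]),'orientation':np.array([-0.33133333,  0.00108439, -0.0131869 ])}
P={(42,36):[(552,108),(678,110),(670,236),(549,234)],(42,-36):[(540,471),(652,472),(648,582),(538,578)],(-42,-36):[(140,466),(257,467),(255,577),(146,575)],(-42,36):[(128,103),(252,104),(252,232),(130,231)],(0,36):[(340,107),(464,107),(462,234),(341,233)]}
px=[];lo=[]
cv=lambda q:np.array([235+q[0]/4.2-.35,65+q[1]/4.2-.35])
for (cx,cy),l in P.items():
    for q,(sx,sy) in zip(l,[(-1,1),(1,1),(1,-1),(-1,-1)]):
        px.append(cv(q)); lo.append(((cx+11.5*sx)/1e3,(cy+11.5*sy)/1e3))
x,e=fit(m,px,lo,.016,[.52,.14,0]); print('tray',x,e)
for n,l in {'(-42,36)':[(136,112),(241,114),(238,222),(136,222)],'(0,36)':[(354,118),(457,118),(455,229),(353,228)],'(0,-36)':[(352,503),(447,503),(445,598),(350,595)]}.items():
    print(n,np.mean([unproj(m,*cv(q),.039) for q in l],axis=0))
for q in [(-42,36),(0,36),(0,-36)]:
    c,s=np.cos(x[2]),np.sin(x[2]);print(q,x[0]+(c*q[0]-s*q[1])/1e3,x[1]+(s*q[0]+c*q[1])/1e3)
E
```

```text
tray [ 0.52344704  0.13622461 -0.02431873] 1.286910393872688
(-42,36) [0.48445233 0.1738284  0.039     ]
(0,36) [0.52485469 0.17226909 0.039     ]
(0,-36) [0.52281451 0.10041513 0.039     ]
(-42, 36) 0.48233485094114353 0.17323525341849427
(0, 36) 0.5243224321378843 0.17221396734343802
(0, -36) 0.5225716560092164 0.10023525672045391
```

Three stones are present, at tray-local (-42,36), (0,36) and (0,-36) mm. The pocket fit and the stone tops agree within 2 mm. I'll start with the first stone.

```bash
cat >> h.py <<'E'
BOX=np.array([.5317,-.1245]); H=-np.pi/2
def stone(x,y,a,bx,zt=.031):
    go((x,y,.11),a); line((x,y,zt),None,.1); st('down')
    ctrl.close_gripper(); st('grip')
    line((x,y,.06),None,.08); line((x,y,.15),None,.2); st('up')
    tx,ty=BOX[0]+bx,BOX[1]
    line((tx,ty,.15),H,.25); st('over'); 
    g=ctrl.get_finger_gap()
    if g<.015: print('LOST'); return False
    line((tx,ty,.055),None,.12); z=lower((tx,ty),.043,.030,.0015,2.5); st('placed %.4f'%z)
    ctrl.open_gripper(); line((tx,ty,.15),None,.2); return True
E
python3 - <<'E'
from h import *
print(stone(.4835,.1735,H-.02,.019))
snap('top','f_top'); snap('scene','f_scene'); st()
E
```

```text
down t 17.6 tcp [0.4837 0.1735 0.0314] F [0.1 0.  0.6] gap 0.0852
grip t 18.3 tcp [0.4836 0.1735 0.0313] F [-1.2  0.2  4.5] gap 0.0189
up t 19.4 tcp [0.4831 0.1734 0.1492] F [-1.5 -0.7 -1. ] gap 0.0189
over t 20.8 tcp [ 0.5504 -0.1235  0.1498] F [-0.2  0.1 -0.3] gap 0.0189
placed 0.0355 t 23.5 tcp [ 0.5508 -0.1245  0.0363] F [-3.2  0.8 11.2] gap 0.0188
True
 t 25.0 tcp [ 0.5501 -0.1243  0.1486] F [-0.2 -0.  -0.5] gap 0.0856
```

View pics/f_scene.png

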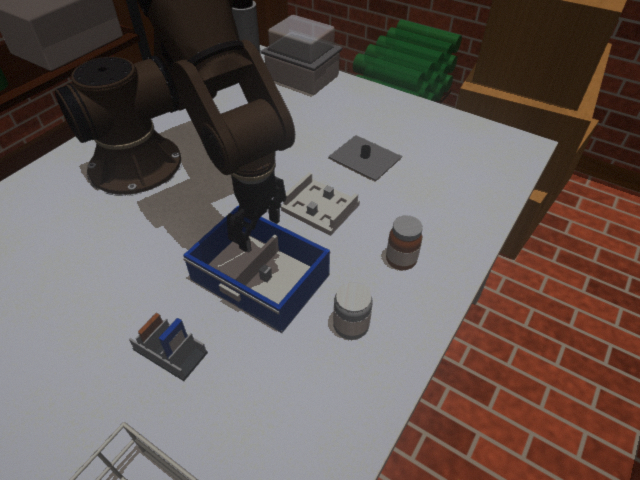

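Stone 1 stands in the larger bay at about (266,272), and the other two are still in their pockets. Next is the one at (0,-36).

```bash
python3 - <<'E'
from h import *
print(stone(.5225,.1005,-.02,.056))
snap('scene','g_scene'); st()
E
```

```text
down t 27.0 tcp [0.5228 0.1004 0.0314] F [0.  0.5 0.7] gap 0.0851
grip t 27.6 tcp [0.5226 0.1005 0.0313] F [-1.2 -0.1  5.8] gap 0.0187
up t 28.7 tcp [0.522  0.1005 0.1491] F [ 0.3  0.6 -1.1] gap 0.0189
over t 30.4 tcp [ 0.5875 -0.1241  0.1497] F [-1.1  0.5  0.3] gap 0.0186
placed 0.0355 t 33.2 tcp [ 0.5878 -0.1245  0.0363] F [-2.8  0.   9.8] gap 0.0189
True
 t 34.6 tcp [ 0.5871 -0.1243  0.1487] F [-0.5  0.7 -0.7] gap 0.0857
```

View pics/g_scene.png

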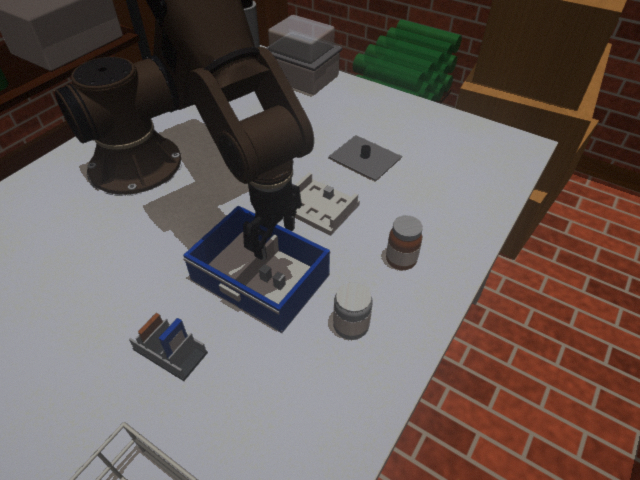

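Both stones stand in the bay at about (266,272) and (280,281). The third is still in its pocket at (328,191).

```bash
python3 - <<'E'
from h import *
print(stone(.5245,.172,H-.02,.092))
snap('scene','i_scene'); 
# look at the plate: hover with camera
go((.45,-.365,.27),H); st(); m,im=snap('wrist','i_wrist'); print(m['position'],m['orientation'])
E
```

```text
down t 36.8 tcp [0.5248 0.172  0.0315] F [-0.5  0.2  0.5] gap 0.0857
grip t 37.4 tcp [0.5246 0.1721 0.0313] F [-0.9  0.5  5.4] gap 0.0191
up t 38.5 tcp [0.5241 0.1719 0.1491] F [ 0.6  0.8 -0.9] gap 0.0188
over t 39.9 tcp [ 0.6234 -0.1234  0.1499] F [-0.1  1.1  0. ] gap 0.0187
placed 0.0355 t 42.6 tcp [ 0.6239 -0.1245  0.0364] F [-2.3  0.3  8.5] gap 0.0188
True
 t 45.3 tcp [ 0.4505 -0.3643  0.2693] F [ 0.7  0.3 -0.5] gap 0.0857
[ 0.53551283 -0.36413843  0.39807522] [-3.32864343e-01  1.55580213e-03 -1.56897588e+00]
```

View pics/i_scene.png

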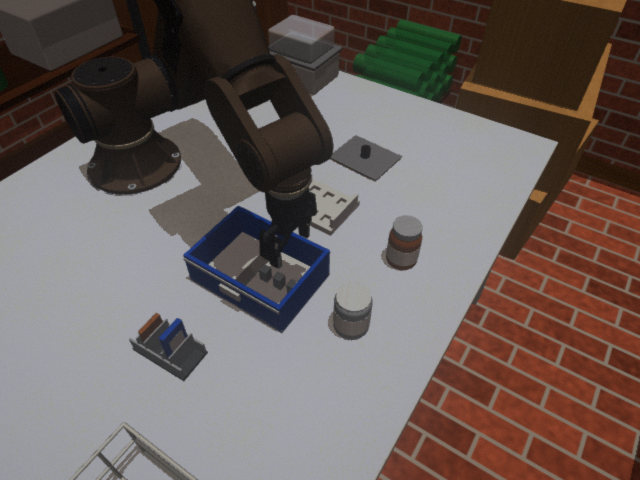

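View pics/i_wrist.png

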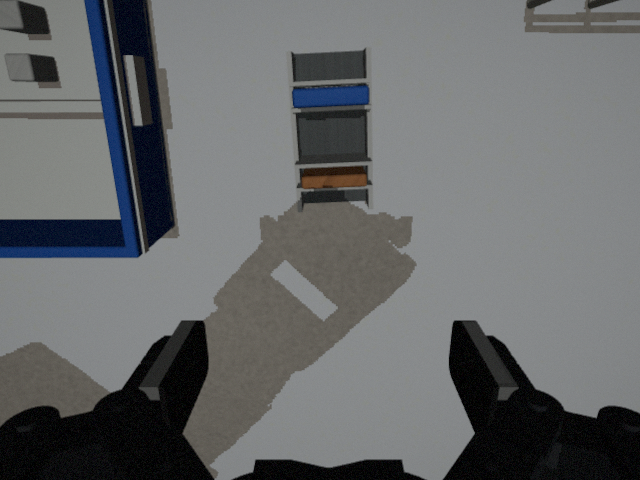

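```bash
python3 - <<'E'
from h import *
im=cv2.imread('pics/i_wrist.png'); crop(im,275,35,395,215,4,'c8')
im=cv2.imread('pics/i_scene.png'); crop(im,185,195,335,330,5,'c9')
E
```

```text
(no output)
```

View pics/c8.png

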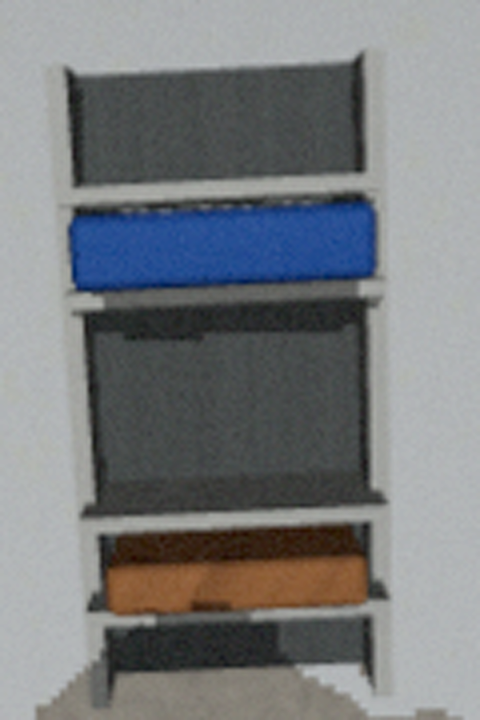

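View pics/c9.png

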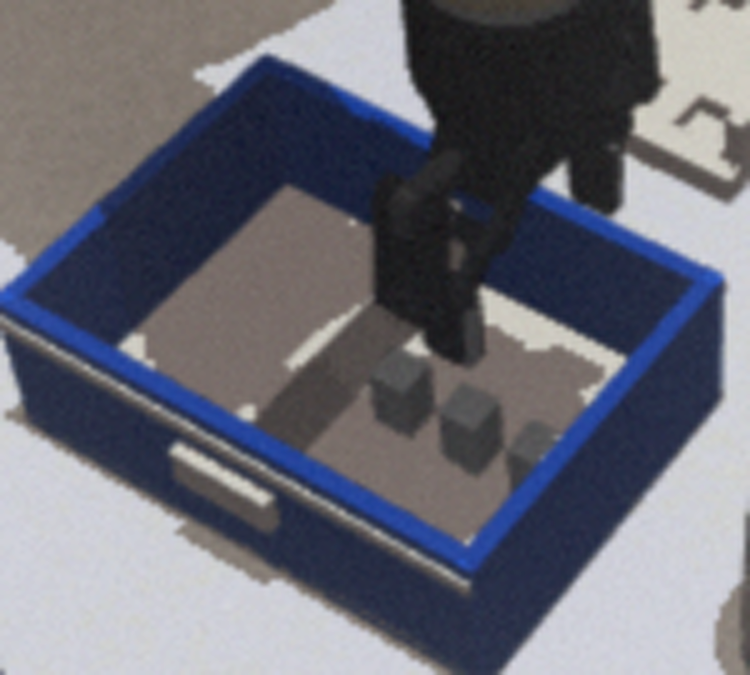

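All three stones are in the larger bay. On the plate's top face (crop corners (70,215) to (377,290)) I'll fit its pose and check that the tilted placing pose is reachable.

```bash
python3 - <<'E'
from h import *
m=ctrl.camera_model('wrist')
cv=lambda q:np.array([275+q[0]/4-.4,35+q[1]/4-.4])
x,e=fit(m,[cv(q) for q in [(70,215),(375,203),(377,282),(77,290)]],rect(.012,.05),.108,[.53,-.366,0]); print(x,e)
# sheet tops: plate-slot outer sheet and board inner sheet, z=.058
for q in [(68,193),(378,185),(75,298),(380,288),(85,512),(385,502),(90,607),(387,603)]: print(q,unproj(m,*cv(q),.058))
def tilt(a,phi):
    M=R.from_euler('x',phi).as_matrix()@rot(ori(a)); return R.from_matrix(M).as_euler('xyz')
o=tilt(H,np.radians(20)); print(o, ctrl.inverse_kinematics([.4667,-.118,.2],list(o)),ctrl.inverse_kinematics([.4667,-.118,.09],list(o)))
print(ctrl.inverse_kinematics([x[0],x[1],.09],ori(x[2])), ctrl.get_qpos())
# verify box in wrist
E
```

```text
[ 0.53053616 -0.3651169   0.03535671] 1.1952003264252653
(68, 193) [ 0.53936293 -0.33592902  0.058     ]
(378, 185) [ 0.54090711 -0.39398336  0.058     ]
(75, 298) [ 0.52047692 -0.3367814   0.058     ]
(380, 288) [ 0.52244686 -0.39498552  0.058     ]
(85, 512) [ 0.47963667 -0.33777587  0.058     ]
(385, 502) [ 0.48177397 -0.39736115  0.058     ]
(90, 607) [ 0.46041643 -0.33835749  0.058     ]
(387, 603) [ 0.46140172 -0.39847825  0.058     ]
[-1.57079633  1.22173048  1.57079633] [-0.53586755  0.4030763   1.91085505  0.3482218   1.03885664  0.82514058] [-0.53586755  0.57982     2.00080729  0.42615263  0.79150881  0.69839295]
[-7.05268278e-01  6.93654790e-01  1.64580506e+00 -4.44089210e-16
  8.02132808e-01 -7.40624985e-01] [-7.93689148e-01  4.02744044e-01  1.64248461e+00  1.56118020e-04
  1.09754185e+00  7.75828269e-01]
```

```bash
cat >> h.py <<'E'
def tilt(a,phi):
    M=R.from_euler('x',phi).as_matrix()@rot(ori(a)); return list(R.from_matrix(M).as_euler('xyz'))
E
python3 - <<'E'
from h import *
x,y,a=.5303,-.365,.032
go((x,y,.16),a); line((x,y,.092),None,.1); st('down')
ctrl.close_gripper(); st('grip')
line((x,y,.12),None,.05); st('up'); line((x,y,.20),None,.12); ctrl.hold(.2); st('up2')
snap('wrist','j_wrist'); snap('scene','j_scene')
E
```

```text
down t 47.5 tcp [ 0.5305 -0.3652  0.0925] F [-1.3 -0.6 -0.1] gap 0.0855
grip t 48.2 tcp [ 0.5304 -0.3651  0.0922] F [ 0.  -0.3  2.5] gap 0.0111
up t 48.9 tcp [ 0.5302 -0.3649  0.12  ] F [-0.7  0.6 -0. ] gap 0.0111
up2 t 49.9 tcp [ 0.5301 -0.3649  0.1992] F [-0.8 -0.4 -1.4] gap 0.0112
```

View pics/j_wrist.png

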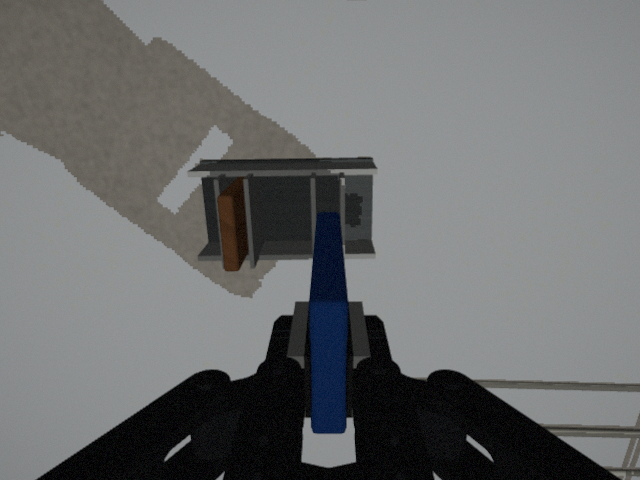

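View pics/j_scene.png

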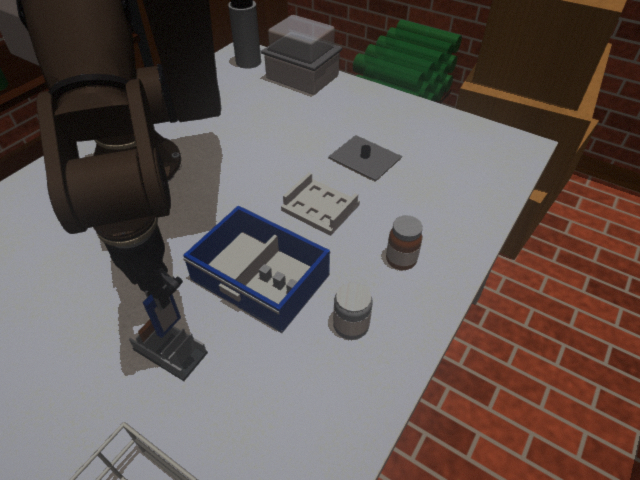

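```bash
python3 - <<'E'
from h import *
bx=BOX[0]-.065; by=BOX[1]; ty=by+.0063
line((bx,-.24,.21),H,.2); o=tilt(H,np.radians(20))
ctrl.line_to([bx,ty,.21],o,vel=.15); st('over')
if ctrl.get_finger_gap()>.006:
    ctrl.line_to([bx,ty,.105],None,vel=.1); z=lower((bx,ty),.101,.082,.0015,2.5); st('low %.4f'%z)
    snap('scene','k_scene'); snap('top','k_top')
E
```

```text
over t 52.7 tcp [ 0.4668 -0.1187  0.2101] F [ 0.5  0.  -1. ] gap 0.0108
low 0.0905 t 55.9 tcp [ 0.4669 -0.1183  0.0908] F [ 0.1 -1.6  5. ] gap 0.0111
```

View pics/k_scene.png

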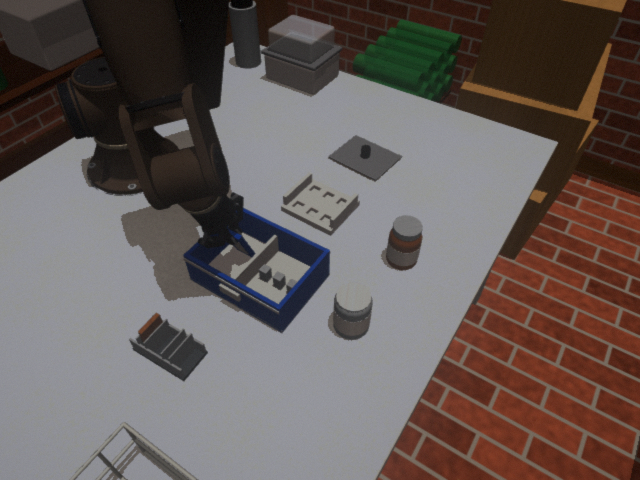

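Floor contact came at the predicted 0.0905, with the plate leaning inside the smaller bay. I'll release and withdraw along the tool axis.

```bash
python3 - <<'E'
from h import *
ctrl.open_gripper(); st('open')
p=np.array(ctrl.get_tcp_pos()); t=np.radians(20)
d=np.array([0,-np.sin(t),np.cos(t)])
ctrl.line_to(list(p+d*.06),None,vel=.08); ctrl.line_to(list(p+d*.13),None,vel=.2); st()
go((.50,.06,.25),H)
snap('scene','l_scene'); snap('top','l_top')
im=cv2.imread('pics/l_top.png'); crop(im,60,205,525,360,1.7,'c10')
crop(cv2.imread('pics/l_scene.png'),120,120,420,350,2.6,'c11')
E
```

```text
open t 56.7 tcp [ 0.4667 -0.1182  0.0905] F [-0.6  0.1  0.7] gap 0.0852
 t 58.1 tcp [ 0.4665 -0.1624  0.2122] F [ 0.  -0.5 -0.3] gap 0.0853
```

View pics/c11.png

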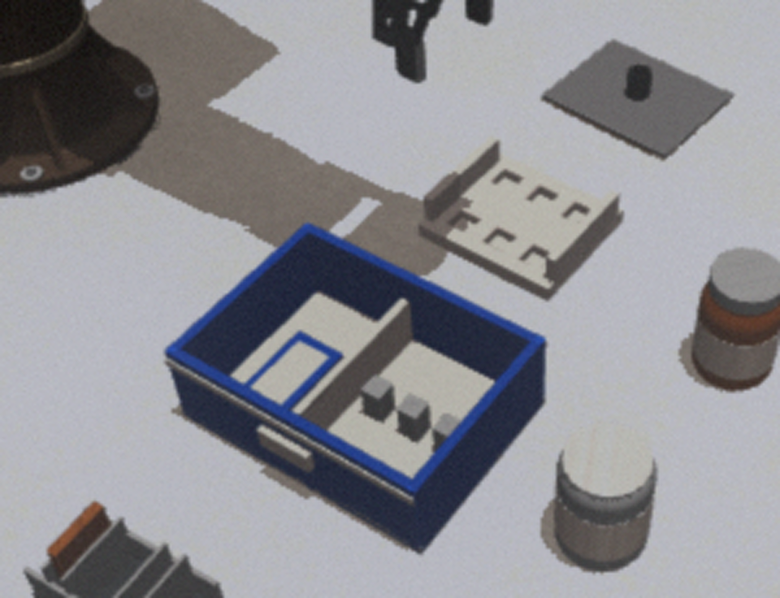

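View pics/c10.png

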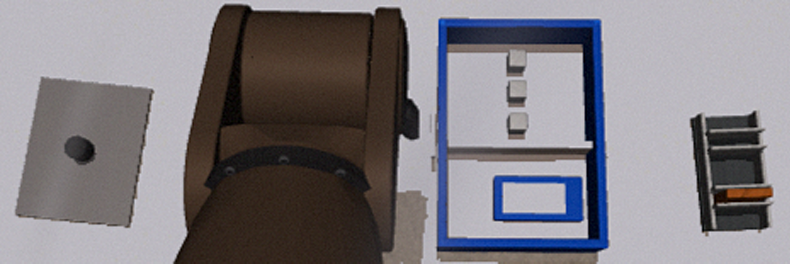

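The plate lies flat in the smaller bay, three stones stand in the larger bay, and the tray is empty. I'll measure the lid and tray again before relaying the lid.

```bash
python3 - <<'E'
from h import *
go((.519,.33,.26),-.094); st()
m,im=snap('wrist','m_wrist'); crop(im,180,60,480,290,2.66,'c12')
m,im=snap('top','m_top'); crop(im,60,235,280,345,3.6,'c13')
m,im=snap('scene','m_scene'); crop(im,270,130,410,240,5.5,'c14')
m=ctrl.camera_model('wrist'); print(repr(m))
E
```

```text
t 60.1 tcp [0.5194 0.3288 0.2597] F [-0.4 -0.4 -0.2] gap 0.0853
{'camera_matrix': array([[426.99896058,   0.        , 328.21448109],
       [  0.        , 426.99896058, 235.80376701],
       [  0.        ,   0.        ,   1.        ]]), 'position': array([0.52848186, 0.4126058 , 0.38887379]), 'orientation': array([-3.31538097e-01,  2.39898055e-04, -9.59013390e-02])}
```

View pics/c12.png

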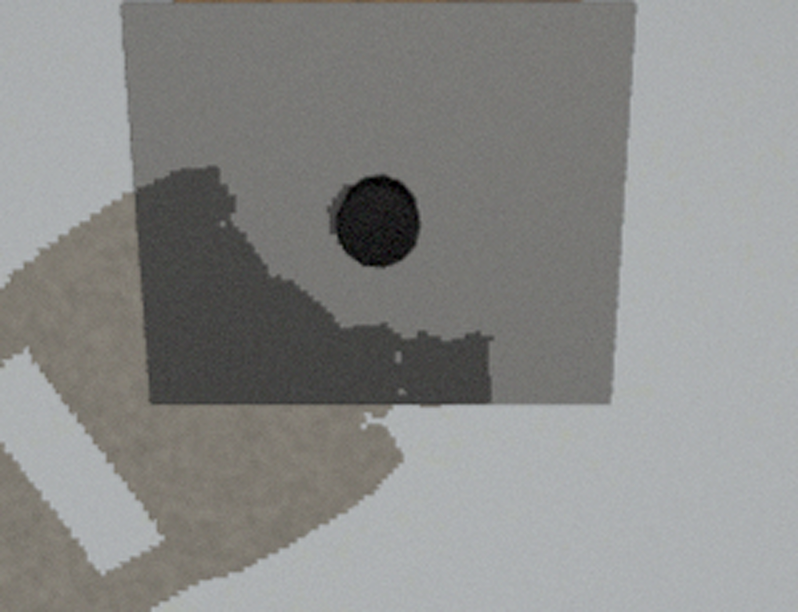

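View pics/c13.png

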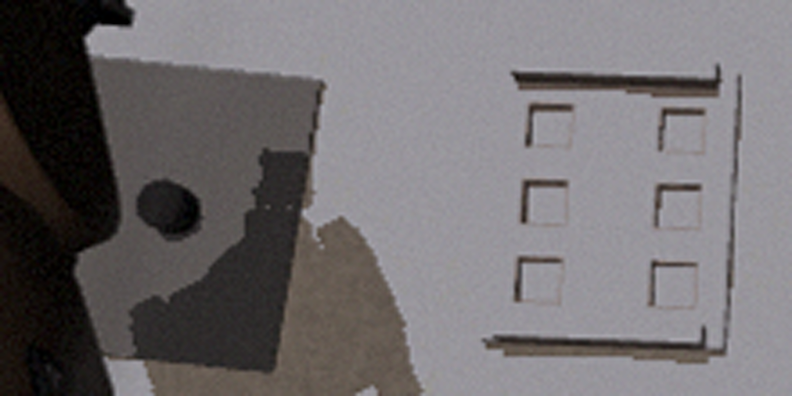

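View pics/c14.png

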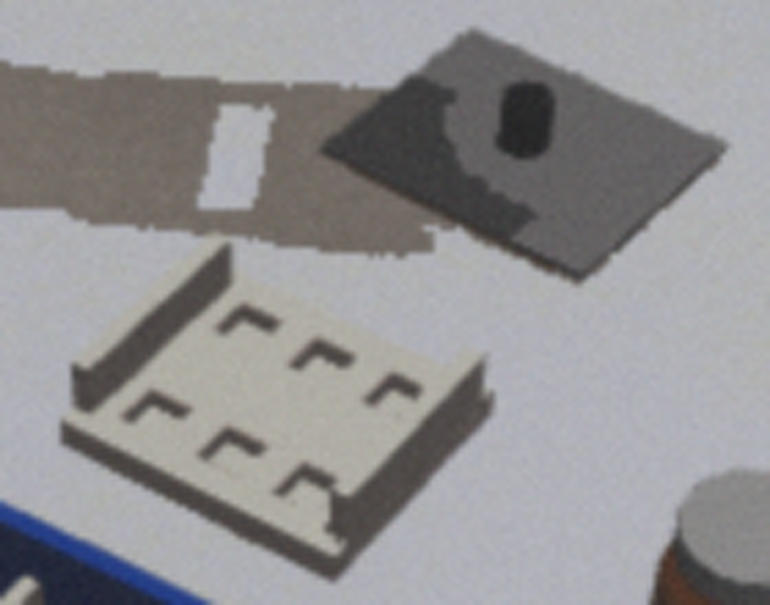

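The lid hasn't moved since release: its corners in the scene view are identical. I'll regrasp at the same TCP and reverse the move.

```bash
python3 - <<'E'
from h import *
x,y,a=.5179,.37005,-.0942
line((x,y,.11),a,.2); line((x,y,.0262),None,.1); st('down')
ctrl.close_gripper(); st('grip')
line((x,y,.06),None,.06); line((x,y,.16),None,.15); ctrl.hold(.2); st('up')
snap('wrist','n_wrist')
tx,ty=.5217,.1405
line((tx,ty,.16),-.018,.2); st('over')
line((tx,ty,.095),None,.12); st(); snap('wrist','n2_wrist'); snap('scene','n2_scene')
E
```

```text
down t 62.2 tcp [0.5182 0.3702 0.0268] F [-0.1 -0.4  0.5] gap 0.0851
grip t 62.8 tcp [0.5181 0.3702 0.0266] F [-0.3 -0.7  5.3] gap 0.0246
up t 64.5 tcp [0.5176 0.3699 0.1589] F [-0.8  0.2 -0.8] gap 0.0236
over t 65.9 tcp [0.5217 0.1411 0.16  ] F [ 0.4  0.3 -1.3] gap 0.0243
 t 66.6 tcp [0.5219 0.1408 0.0953] F [ 0.4  1.1 -0.9] gap 0.0244
```

View pics/n2_wrist.png

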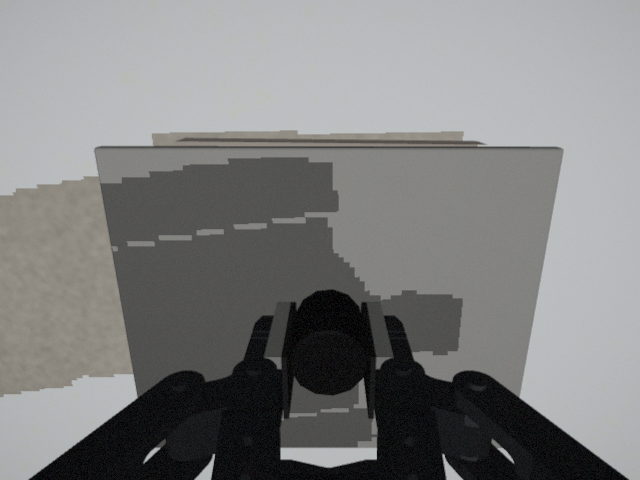

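View pics/n2_scene.png

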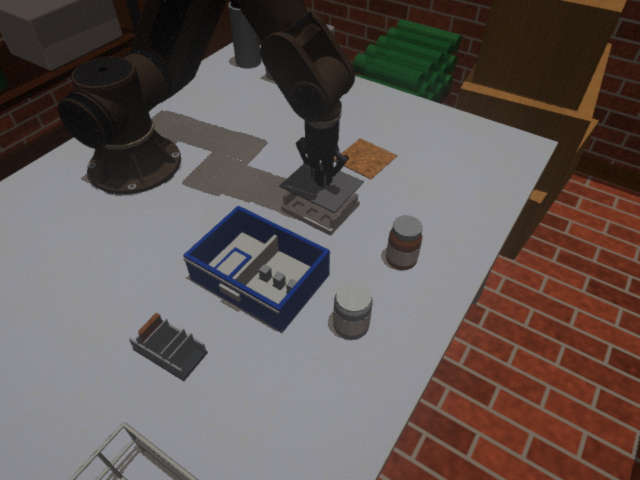

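The lid is held level and centred over the tray, with the stones and plate still packed. I'll lower and release.

```bash
python3 - <<'E'
from h import *
tx,ty=.5217,.1405
line((tx,ty,.074),None,.08); z=lower((tx,ty),.072,.0645); st('low %.4f'%z)
if .064<z<.0685:
    ctrl.open_gripper(); line((tx,ty,.12),None,.1); line((tx,ty,.25),None,.2)
    go((.25,-.57,.25),-1.16); ctrl.hold(.3); st()
m,im=snap('top','o_top'); crop(im,60,205,525,360,1.7,'c15');crop(im,60,235,280,345,3.6,'c16')
m,im=snap('scene','o_scene'); crop(im,120,120,420,350,2.6,'c17')
E
```

```text
low 0.0660 t 68.6 tcp [0.5218 0.1405 0.0666] F [-2.4 -0.7  7.4] gap 0.0243
 t 73.7 tcp [ 0.2503 -0.5699  0.25  ] F [-0.5  0.2  0.5] gap 0.0853
```

View pics/c15.png

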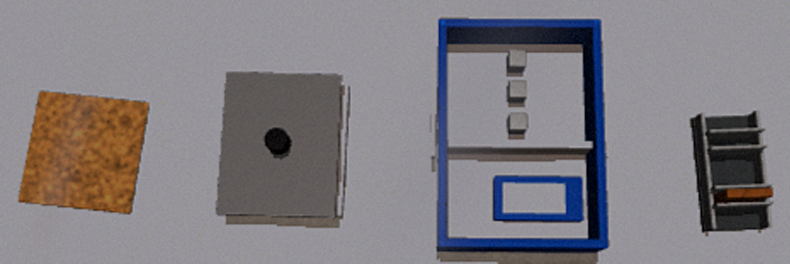

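View pics/c16.png

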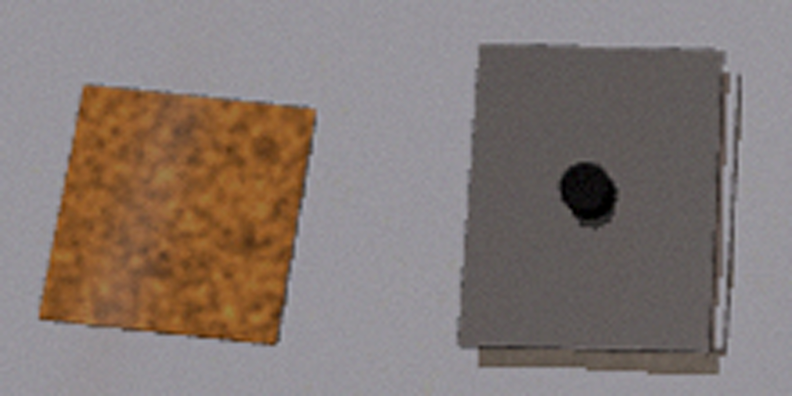

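View pics/c17.png

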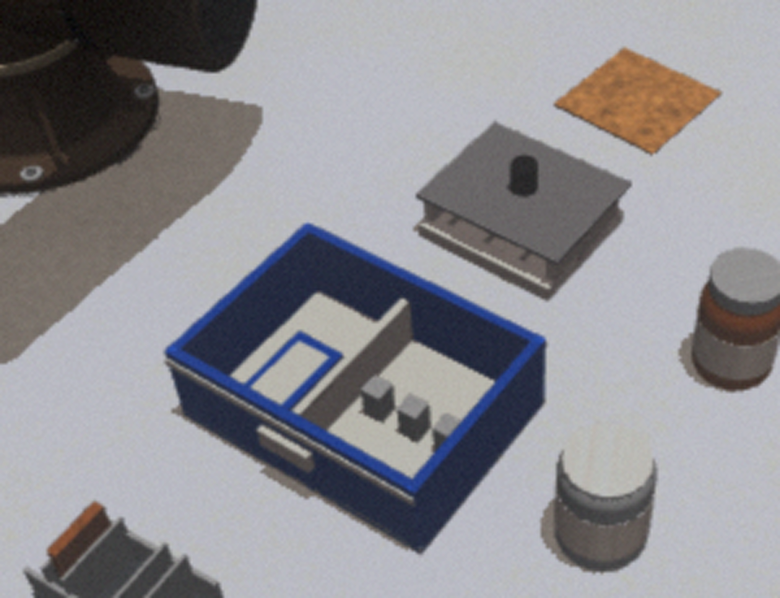

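The lid is back on both walls and matches its starting picture within a pixel, and everything else is in place. I'm handing in.

```bash
python3 -c "
from h import *
ctrl.close_job(); print(ctrl.get_time_s())"
```

```text
the job is handed in; nothing more can be done
the job is handed in; nothing more can be done
```

The cool box is packed and I handed the job in shortly after 74 s, well inside the 210 s limit.

- **Lid off:** I lifted it by its knob and laid it flat on the cork mat.
- **Stones:** three were present. All three stand in the larger bay.
- **Plate:** I put it in the smaller bay lying flat. It was set down leaning and dropped flat on release.
- **Lid back:** I laid it on the tray's two end walls and let go. It touched down at the same height it was picked from and matches its starting position in the top view to about a pixel.

In the last top and scene pictures everything is in place: the board is still in the rack, the jar and can have not moved, and the arm is clear.

No check failed. The only disagreement was between cameras, by about 2–4 mm in position and up to 0.01 rad in the tray's angle. I noticed no grip slip and nothing knocked aside.

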